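Release the eccentric cam and seat the panel

TASK

Seat the display panel against the stop rail of its fixture: first, with the slide still back, push the finger post to turn the eccentric cam until its low point squarely faces the slide's roller, then push the slide forward by its tab until the panel is fully home against the stop rail. Lift nothing, and do not touch the panel itself. Leave the cam at its low point, and everything else on the bench where it is.

Things in the scene. Friction and masses are not known exactly. Their poses are not given: they have to be found in the camera images.
- fixture: Fixture: fixed aluminium base plate 305 x 220 x 12 mm on the bench. Origin on the bench surface straight below the cam's pivot; x points forward (the way the slide is pushed, from push tab to stop rail), y left, z up. The plate runs from x = -128 to +177 mm. Steel slide guides, top 30 mm above the bench, lie beside the slide at y = +-62 to 72 mm.
- cam (a joint): Cam angle (rad) about its vertical pivot, counterclockwise from above, no stops (values a full turn apart are the same place). At 0 the post points straight forward (fixture +x) and the low point faces the roller. Starts at 1.7 to 4.6. Stiff (about 0.25 N m, or 7 to 8 N on the post); stays where it is left. Low point is right within about 0.45 rad.
- cam_pivot (a point): Cam pivot, at the disc's top, 25.5 mm above the bench. The cam is a brass eccentric disc, 60 mm across, its centre 13 mm off the pivot: its edge is 43 mm from the pivot on the high side (the post's side), 17 mm on the low side (opposite).
- roller (a point): Centre of the top of the slide's follower roller (steel, 20 mm across) inside the slide's rear bar, facing the cam; 62 mm behind the pivot with the slide at 0. The cam's edge stops it short unless the low point faces it.
- cam_post (a point): Centre of the top of the cam's upright finger post, 61.5 mm above the bench. The post is a black pin, 14 mm across, standing 36 mm up from the disc's top, 34 mm from the pivot, on the cam's high side; it can be pushed sideways with the fingertips.
- slide (a joint): Travel (m) of the follower slide along the fixture's x: 0 fully back, about 0.033 fully home (panel meets the stop rail); mechanical end 0.036. Starts at 0 to 0.008. About 3 N of drag; stays where it is left. The slide is a flat dark steel frame around the cam, 120 mm wide, from x = -80 to +62 mm in the fixture's frame at 0, top 26 mm above the bench.
- slide_tab (a point): Centre of the robot-side face of the upright push tab at the slide's rear, 42 mm above the bench; the tab is a plate 70 mm wide and 8 mm thick, its top 58 mm above the bench. This point is 80 mm behind the pivot with the slide at 0. Push the face forward (+x of the fixture).
- panel: Loose dark display panel, 70 mm (along x) x 90 mm x 8 mm, 0.11 kg, lying on the base plate ahead of the slide between two low guides; origin at the centre of its underside. It starts 109 to 114 mm ahead of the pivot; against the stop rail its origin is 129 mm ahead. The slide's front edge (62 mm ahead of the pivot at slide 0) pushes it.
- dowel: steel locating pin with a wider head, 40 mm tall, standing loose on the fixture's base plate; origin under its centre. Bystander.
- gauge: steel gauge disc, 28 mm across, 18 mm tall, lying loose on the base plate's right margin; origin under its centre. Bystander.
- tape: roll of tape lying flat on the bench, 80 mm across, 18 mm high; origin under its centre. Bystander.
- wipe_bottle: white bottle, 56 mm across, 130 mm tall; origin under its centre. Bystander.
- driver: screwdriver lying on the bench. Bystander.
- parts_bin: small open black bin, 110 x 85 x 45 mm; origin under its centre. Bystander.
- cup: white cup, 68 mm across, 75 mm tall; origin under its centre. Bystander.
Things that resemble listed ones, but are neither listed nor needed, are in the scene too. Of the things like the panel, leave any that is orange or red; of the rest the larger one is meant.

How it is judged:
By the outcome, as a careful person would: the job done as asked, in the order asked, and still so for the second after the job is handed in, with the robot touching nothing.
It also fails if it takes over 61 s, if anything falls off the work surface, if the arm or the gripper's body presses on something with over 40 N, if the wrist force passes 120 N, or if a joint passes its speed limit or range.

ROBOT

A 6-joint arm with a two-finger parallel gripper is mounted at the origin on the work surface. World frame = base frame: x ahead of the robot, y to its left, z up, the work surface at z = 0. Lengths are in mm, angles in rad, forces in N, time in s.
With the tool pointing down it reaches from about 300 to 1000 mm from the base axis. Payload 5.1 kg.
Tool frame: the origin (TCP) lies midway between the tips of the shut fingers; the grasp point (between the pads) lies grip_point_offset behind it (grip_point_offset is the distance from the TCP to the grasp point, in mm); z points along the fingers, y is the line along which they close (so a half turn about z gives the same grasp; the last joint's range is limited). The gripper opens to 95 mm and grips with 3 to 60 N. Pads are 20 mm wide; open, the fingers measure 119 mm over their backs; the gripper's body (75 mm by 180 mm) begins 59 mm behind the grasp point.
Start: joints at [1.253, 0.124, 1.65, -0, 1.367, -0.083], TCP at [151.244, 632.147, 214.656] pointing down, gripper open.
Joint ranges: [-2.61, 2.61], [-1.02, 2.33], [0.03, 2.71], [-1.35, 4.49], [0.32, 2.68], [-2.91, 2.91]. Speed limits (rad/s): [2.57, 2.57, 3.14, 3.14, 3.14, 3.14].

INTERFACE

Orientations are given as a unit quaternion [w, x, y, z].
In Python, from workcell import observe, snapshot, camera_model, finish_job, look_for, masks_of, place_of, grip_point_offset gives the robot as it stands. The module is installed in compiled form; this text tells all that it offers.
- The arm moves only by the tool move_arm, never from a script. Its argument "increments" is text: rows parted by semicolons, each of 7 numbers parted by spaces: the shift along the tool's x, y, z in cm, then the turn, a rotation vector about the tool's x, y, z in rad, then the finger opening in cm, from 0 to 9.51. In form: x y z rx ry rz fingers; .... A call has 1 to 8 rows; each row is the pose to reach, as a shift and turn from the pose commanded when the call began, along the tool's axes at that moment; what a row does not reach only later rows make up. A row lasts 1/10 s, in which the tool goes at most 50 mm and 8.59 degrees, less where a joint would pass 70% of its speed; a pose out of reach is approached as far as the arm can. A call with a gripper value outside its range is refused whole. The fingers move at their own pace and stop on an object; "squeeze" is the grip in N (left out, the last holds). Time passes only in rows, so rows that repeat a pose let the fingers close. It gives the time, the measured TCP pose, the force, the opening and the grip force at its end, in the units of the state.
- observe(): the state, without advancing time (a new reading comes with each control period).
- snapshot(name): name is "side" or "top"; returns (picture, depth): 384x512x3 uint8, red, green, blue; 384x512 float32, mm along the optical axis (not along the pixel's ray), 0 where there is no reading.
- camera_model(name): a dict with "intrinsics" (3x3 intrinsics, pixels), "world_to_cam" (4x4, takes a point from world to camera coordinates). Camera axes: x right, y up, looking along -z (the intrinsics and any distortion apply to the point x, -y, -z); pixel columns grow to the right and rows downward; lengths in mm; the calibration is good to about 2 mm. A picture is of the moment at which its call begins. camera_model takes no time and is no camera call.
- finish_job(): hands the job in; it is judged then, once.
Trained networks look in the newest picture that a camera, given by its name, has taken for a name from the list of things; names that differ only in an ending like _2 or _b are one class to them, and where a whole thing is asked for, a point or a joint stands for the part that bears it (a point fixed in the world has none). Each returns a list of dicts, best first, with "score" (0 to 1); they miss things now and then, are a little off and sometimes report something else, mostly with a low value. They report only what shows in the picture. A call takes as long as a camera call. They do not tell look-alikes from the thing itself.
- look_for(target, camera): "point" ([x, y, z] in mm, in world coordinates, good to about 4 mm: the middle of the surface that is visible of it).
- masks_of(target, camera): "mask" (384x512 bool, what is visible of it).
- place_of(target, camera): "point" ([x, y, z] in mm, in world coordinates, good to about 4 mm: a listed point, or the origin of a listed thing).
The state is a dict: "t": time; "q": joint angles; "joint_velocities": joint speeds; "joint_efforts": joint torques, N m; "ee_pos": TCP position; "eef_rot": TCP orientation; "contact_force": force on the tool from outside, world axes, zero at the start; "torque": the same for the moment, N m; "finger_gap": opening from 0.0 (shut) to 1.0 (fully open); "grip_force": force on a finger pad.
Only numpy, scipy, OpenCV 4.12 (cv2) and the standard library are available. Lean on these libraries where they do the work, as an engineer would, in place of code of your own. Each camera call takes 0.05 s, during which the arm holds its last target. There are 200 camera calls.

## Working session

There is one attempt and no reset: what is moved stays moved. The work goes in short steps, Python scripts to look and compute and a tool call to move; the robot and the scene stay as the last step left them, time stands still between calls to the robot, and variables do not carry over. Pictures are saved under pics/ and viewed, at most 10 in all, crops included, and the job is handed in when it is done.

Besides the shell and the picture viewer there is one more tool, called after "Request:" by a JSON object that holds its "op" and its "data", one argument or row to a line. move_arm: Moves the arm, as the interface text tells. Its arguments: {"type":"object","properties":{"increments":{"type":"string"},"squeeze":{"type":"number"}},"required":["increments"]}

```bash
mkdir -p pics; python3 - <<'E'
from workcell import *
import cv2,numpy as np
s=observe();print(s['t'],s['ee_pos'],s['eef_rot'],s['finger_gap'],grip_point_offset)
for c in('top','side'):
    p,d=snapshot(c);cv2.imwrite(f'pics/{c}0.png',cv2.resize(p[:,:,::-1],(800,600)))
    for n in('cam_pivot','roller','cam_post','slide_tab','panel','fixture','dowel','gauge'):
        print(c,n,[(np.round(r['point']),round(r['score'],2)) for r in place_of(n,c)[:3]])
print(observe()['t'])
E
```

```text
0.0 [151.04258303 631.56916135 213.41401655] [-1.86329767e-04  1.17111397e-01  9.93118273e-01 -9.90411630e-04] 0.996594997872643 18.8
top cam_pivot [(array([513.,  49.,  26.]), 0.64), (array([572.,  29.,  24.]), 0.56)]
top roller [(array([515.,  52.,  28.]), 0.92)]
top cam_post [(array([540.,  36.,  61.]), 0.55)]
top slide_tab [(array([500.,  57.,  43.]), 0.94)]
top panel [(array([679.,  -8.,  17.]), 0.9), (array([ 461., -212.,    1.]), 0.87), (array([ 756., -216.,   -2.]), 0.66)]
top fixture [(array([571.,  31.,  -1.]), 0.9)]
top dowel [(array([555., 137.,  11.]), 0.36)]
top gauge [(array([590., -75.,  14.]), 0.49)]
side cam_pivot [(array([571.,  32.,  26.]), 0.72)]
side roller [(array([511.,  53.,  26.]), 0.89)]
side cam_post [(array([536.,  38.,  66.]), 0.61)]
side slide_tab [(array([497.,  57.,  45.]), 0.66)]
side panel [(array([ 587., -233.,    4.]), 0.96), (array([ 765., -217.,   -3.]), 0.86), (array([674.,  -9.,  14.]), 0.69)]
side fixture [(array([574.,  27.,  -2.]), 0.85), (array([ 488., -418.,    2.]), 0.16)]
side dowel [(array([556., 137.,  11.]), 0.41)]
side gauge [(array([589., -70.,   7.]), 0.56)]
0.9
```

View pics/top0.png

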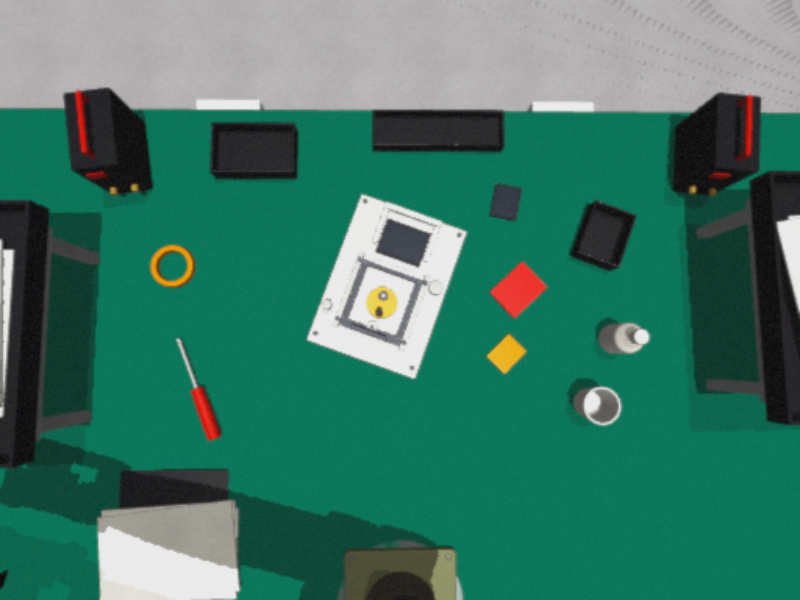

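View pics/side0.png

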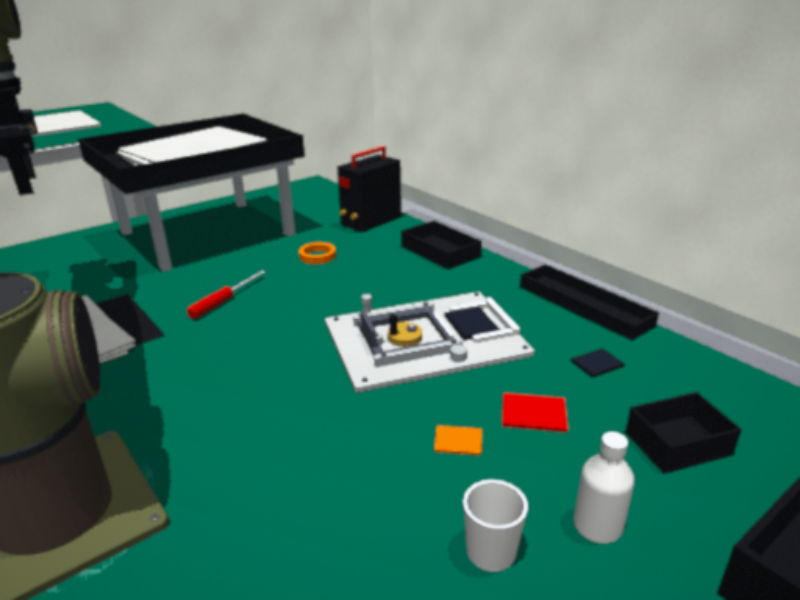

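The images show the fixture yawed about −0.35 rad with its pivot near (571, 31). In the top view the pivot is near pixel (382, 300), and the post is on the tab side, at a cam angle of about 3.3. All sizes match: pivot to tab is 78 mm and pivot to post is 34 mm. I'll shut the fingers, align the tool to the fixture and go above the start point.

Request:
{"op": "move_arm", "data": {
  "increments": "-51.8 -46.1 6.3 0 0 0.118 0;-51.8 -46.1 6.3 0 0 0.118 0;-51.8 -46.1 6.3 0 0 0.118 0;-51.8 -46.1 6.3 0 0 0.118 0;-51.8 -46.1 6.3 0 0 0.118 0;-51.8 -46.1 6.3 0 0 0.118 0;-51.8 -46.1 6.3 0 0 0.118 0;-51.8 -46.1 6.3 0 0 0.118 0",
  "squeeze": 10
}}

```text
t: 1.7
ee_pos: [379.9, 303.7, 178.7]
eef_rot: [0.0, 0.175, 0.985, 0.0]
contact_force: [-0.0, 0.6, 0.3]
finger_gap: 0.384
grip_force: 0.0
```

```bash
cat > h.py <<'E'
from workcell import *
import numpy as np
from scipy.spatial.transform import Rotation as R
P=np.array([571.5,30.5]);A=-.3526
ex=np.array([np.cos(A),np.sin(A)]);ey=np.array([-ex[1],ex[0]])
def fx(p): p=np.asarray(p)[:2]-P; return np.round([p@ex,p@ey],1)
def where():
    s=observe();r=R.from_quat(np.roll(s['eef_rot'],-1));X=r.as_matrix()
    print('t',round(s['t'],2),'fix',fx(s['ee_pos']),'z',round(s['ee_pos'][2],1),'yawerr',round((np.arctan2(X[1,0],X[0,0])-(np.pi+A)+np.pi)%(2*np.pi)-np.pi,3),'F',np.round(s['contact_force'],1),'gap',round(s['finger_gap'],2))
    return s,X
def to(xf,yf,z):
    s,X=where();w=np.r_[P+xf*ex+yf*ey,z]
    print('tool cm',np.round(X.T@(w-s['ee_pos'])/10,2))
E
python3 -c "from h import *;to(-34,22,150)"
```

```text
t 1.7 fix [-274.2  190.2] z 178.7 yawerr 0.0 F [-0.   0.6  0.3] gap 0.38
tool cm [-24.01 -16.83   2.87]
```

Request:
{"op": "move_arm", "data": {
  "increments": "-24 -16.8 2.9 0 0 0 0;-24 -16.8 2.9 0 0 0 0;-24 -16.8 2.9 0 0 0 0;-24 -16.8 2.9 0 0 0 0;-24 -16.8 2.9 0 0 0 0;-24 -16.8 2.9 0 0 0 0;-24 -16.8 2.9 0 0 0 0;-24 -16.8 2.9 0 0 0 0"
}}

```text
t: 2.5
ee_pos: [546.3, 64.0, 149.2]
eef_rot: [-0.0, 0.177, 0.984, 0.0]
contact_force: [-0.2, 0.4, 0.1]
finger_gap: 0.006
grip_force: 0.0
```

```bash
python3 - <<'E'
from h import *
import cv2
to(-34,22,38)
p,d=snapshot('side');cv2.imwrite('pics/s1.png',cv2.resize(p[170:270,190:360,::-1],(800,470),interpolation=cv2.INTER_CUBIC))
for n in('cam_post','slide_tab','cam_pivot'):
    print(n,[(fx(r['point']),np.round(r['point']),round(r['score'],2)) for r in place_of(n,'side')[:2]])
E
```

```text
t 2.5 fix [-35.2  22.7] z 149.2 yawerr -0.002 F [-0.2  0.4  0.1] gap 0.01
tool cm [-0.13 -0.07 11.12]
cam_post [(array([-32.7,  -3.8]), array([540.,  38.,  64.]), 0.69), (array([ 4.5, -4. ]), array([574.,  25.,  -2.]), 0.67)]
slide_tab [(array([-79.7,   1.4]), array([497.,  59.,  44.]), 0.77), (array([ 4.4, -1.9]), array([575.,  27.,  -0.]), 0.27)]
cam_pivot [(array([-1.5, -1.2]), array([570.,  30.,  25.]), 0.7)]
```

View pics/s1.png

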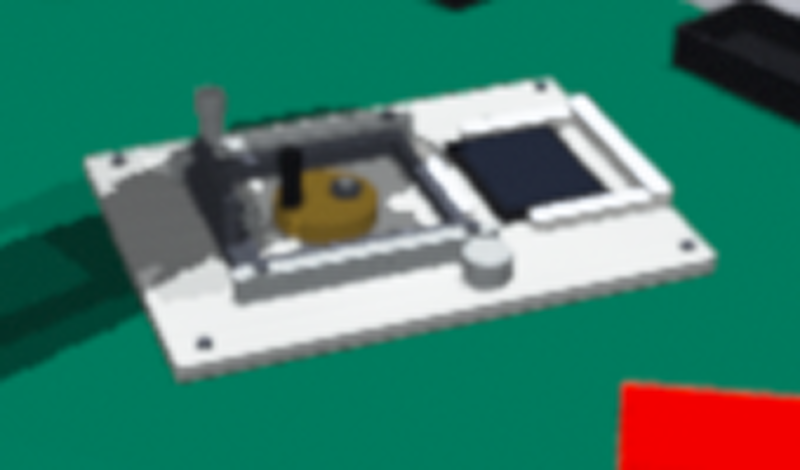

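The crop shows the black post (290, 175) on the tab side of the pivot (345, 188), the gauge at (488, 262) and the dowel at (210, 115). Both bystanders are clear of the path. Descend.

Request:
{"op": "move_arm", "data": {
  "increments": "-0.1 -0.1 5 0 0 0 0;-0.1 -0.1 9 0 0 0 0;-0.1 -0.1 11.1 0 0 0 0;-0.1 -0.1 11.1 0 0 0 0;-0.1 -0.1 11.1 0 0 0 0"
}}

```text
t: 3.2
ee_pos: [546.8, 64.3, 39.1]
eef_rot: [0.0, 0.175, 0.985, 0.0]
contact_force: [-0.0, -0.7, 0.6]
finger_gap: 0.002
grip_force: 0.0
```

```bash
python3 - <<'E'
from h import *
s,X=where();c=fx(s['ee_pos'])
# waypoints: finger trails post by .487 rad at r 38.5; relative tool cm: x=-dfx, y=dfy
for th in np.r_[np.arange(3.15,6.3,.15),2*np.pi]:
    t=th-.487; f=38.5*np.array([np.cos(t),np.sin(t)]); d=(f-c)/10
    print(round(th,2),np.round(f,1),'tool',np.round([-d[0],d[1]],2))
E
```

```text
t 3.2 fix [-34.8  23.2] z 39.1 yawerr 0.001 F [-0.  -0.7  0.6] gap 0.0
3.15 [-34.2  17.7] tool [-0.06 -0.55]
3.3 [-36.4  12.4] tool [ 0.16 -1.08]
3.45 [-37.9   6.8] tool [ 0.31 -1.64]
3.6 [-38.5   1.1] tool [ 0.37 -2.21]
3.75 [-38.2  -4.7] tool [ 0.34 -2.79]
3.9 [-37.1 -10.3] tool [ 0.23 -3.35]
4.05 [-35.1 -15.7] tool [ 0.03 -3.89]
4.2 [-32.4 -20.8] tool [-0.24 -4.4 ]
4.35 [-28.9 -25.4] tool [-0.59 -4.86]
4.5 [-24.8 -29.5] tool [-1.   -5.27]
4.65 [-20.1 -32.8] tool [-1.47 -5.6 ]
4.8 [-15.  -35.5] tool [-1.98 -5.87]
4.95 [ -9.5 -37.3] tool [-2.53 -6.05]
5.1 [ -3.8 -38.3] tool [-3.1  -6.15]
5.25 [  1.9 -38.5] tool [-3.67 -6.17]
5.4 [  7.7 -37.7] tool [-4.25 -6.09]
5.55 [ 13.2 -36.2] tool [-4.8  -5.94]
5.7 [ 18.5 -33.8] tool [-5.33 -5.7 ]
5.85 [ 23.3 -30.6] tool [-5.81 -5.38]
6.0 [ 27.6 -26.8] tool [-6.24 -5.  ]
6.15 [ 31.3 -22.4] tool [-6.61 -4.56]
6.28 [ 34. -18.] tool [-6.88 -4.12]
```

Request:
{"op": "move_arm", "data": {
  "increments": "-0.06 -0.55 0 0 0 0 0;0.16 -1.08 0 0 0 0 0;0.31 -1.64 0 0 0 0 0;0.37 -2.21 0 0 0 0 0;0.34 -2.79 0 0 0 0 0;0.23 -3.35 0 0 0 0 0;0.03 -3.89 0 0 0 0 0;0.03 -3.89 0 0 0 0 0"
}}

```text
t: 4.0
ee_pos: [538.7, 29.8, 41.0]
eef_rot: [0.007, 0.177, 0.984, 0.005]
contact_force: [14.4, 13.9, -7.2]
finger_gap: 0.003
grip_force: 8.5
```

```bash
python3 - <<'E'
from h import *
s,X=where();c=fx(s['ee_pos'])
snapshot('side');snapshot('top')
for k in('side','top'):
  print(k,[(fx(r['point']),round(r['score'],2)) for r in place_of('cam_post',k)[:2]],[(fx(r['point']),round(r['score'],2)) for r in place_of('slide_tab',k)[:1]])
for th in np.r_[np.arange(4.2,6.3,.15),2*np.pi]:
    t=th-.487; f=38.5*np.array([np.cos(t),np.sin(t)]); d=(f-np.array([-35.1,-15.7]))/10
    print(round(th,2),np.round(f,1),'tool from cmd',np.round([-d[0],d[1]],2))
E
```

```text
t 4.0 fix [-30.5 -12. ] z 41.0 yawerr -0.002 F [14.4 13.9 -7.2] gap 0.0
side [(array([-24.5, -25. ]), 0.79), (array([112.2,  -1.1]), 0.75)] [(array([-80.7,  -0.6]), 0.56)]
top [] [(array([-76.7,  -1.6]), 0.49)]
4.2 [-32.4 -20.8] tool from cmd [-0.27 -0.51]
4.35 [-28.9 -25.4] tool from cmd [-0.62 -0.97]
4.5 [-24.8 -29.5] tool from cmd [-1.03 -1.38]
4.65 [-20.1 -32.8] tool from cmd [-1.5  -1.71]
4.8 [-15.  -35.5] tool from cmd [-2.01 -1.98]
4.95 [ -9.5 -37.3] tool from cmd [-2.56 -2.16]
5.1 [ -3.8 -38.3] tool from cmd [-3.13 -2.26]
5.25 [  1.9 -38.5] tool from cmd [-3.7  -2.28]
5.4 [  7.7 -37.7] tool from cmd [-4.28 -2.2 ]
5.55 [ 13.2 -36.2] tool from cmd [-4.83 -2.05]
5.7 [ 18.5 -33.8] tool from cmd [-5.36 -1.81]
5.85 [ 23.3 -30.6] tool from cmd [-5.84 -1.49]
6.0 [ 27.6 -26.8] tool from cmd [-6.27 -1.11]
6.15 [ 31.3 -22.4] tool from cmd [-6.64 -0.67]
6.28 [ 34. -18.] tool from cmd [-6.91 -0.23]
```

The post turned to about 3.94 rad, but an oblique contact is raising the force. I'll turn the tool so that a flat face follows the tangent, and check how much wrist range is left.

```bash
cat >> h.py <<'E'
def rows(pts,cmd,cy):
    # pts: (xf,yf,yaw) in fixture; cmd: commanded (xf,yf), cy: commanded yaw (0 = tool x along -fixture x)
    o=[]
    for x,y,w in pts:
        d=(np.array([x,y])-cmd)/10; c,s=np.cos(cy),np.sin(cy)
        r=np.array([c*d[0]+s*d[1],-s*d[0]+c*d[1]])
        o.append(f"{-r[0]:.2f} {r[1]:.2f} 0 0 0 {-(w-cy):.2f} 0")
    print(';'.join(o))
def arc(th,lag=19):
    t=np.array([-np.sin(th),np.cos(th)]);return np.r_[34*np.array([np.cos(th),np.sin(th)])-lag*t,th-np.pi]
E
python3 - <<'E'
from h import *
print(np.round(observe()['q'],2))
cmd=np.array([-35.1,-15.7])
b=arc(3.94,26)[:2];print(b)
rows([(*b,w) for w in(.15,.3,.45,.6,.75,.8,.8)],cmd,0)
E
```

```text
[-0.05  0.05  2.04  0.01  1.04 -1.27]
[-42.34922785  -6.2082929 ]
0.72 0.95 0 0 0 -0.15 0;0.72 0.95 0 0 0 -0.30 0;0.72 0.95 0 0 0 -0.45 0;0.72 0.95 0 0 0 -0.60 0;0.72 0.95 0 0 0 -0.75 0;0.72 0.95 0 0 0 -0.80 0;0.72 0.95 0 0 0 -0.80 0
```

Request:
{"op": "move_arm", "data": {
  "increments": "0.72 0.95 0 0 0 0 0;0.72 0.95 0 0 0 0.15 0;0.72 0.95 0 0 0 0.30 0;0.72 0.95 0 0 0 0.45 0;0.72 0.95 0 0 0 0.60 0;0.72 0.95 0 0 0 0.75 0;0.72 0.95 0 0 0 0.77 0;0.72 0.95 0 0 0 0.77 0",
  "squeeze": 20
}}

```text
t: 5.1
ee_pos: [529.5, 38.3, 38.9]
eef_rot: [0.0, 0.531, 0.847, 0.0]
contact_force: [0.1, 0.7, 1.2]
finger_gap: 0.005
grip_force: 0.0
```

```bash
cat >> h.py <<'E'
def arc2(th,lag=17): a=arc(th,lag);a[2]=min(th-1.5*np.pi,1.35);return a
E
python3 - <<'E'
from h import *
where()
snapshot('side');print([(fx(r['point']),round(r['score'],2)) for r in place_of('cam_post','side')[:2]])
cmd=np.array([-42.35,-6.2])
rows([arc2(t) for t in np.r_[3.94,4.04:4.65:.1]],cmd,-.77)
E
```

```text
t 5.1 fix [-42.1  -7.2] z 38.9 yawerr -0.768 F [0.1 0.7 1.2] gap 0.01
[(array([-23.2, -24. ]), 0.72), (array([-284.4,  272.7]), 0.52)]
-0.90 -0.00 0 0 0 0.00 0;-1.25 -0.16 0 0 0 -0.10 0;-1.61 -0.27 0 0 0 -0.20 0;-1.98 -0.36 0 0 0 -0.30 0;-2.36 -0.40 0 0 0 -0.40 0;-2.74 -0.41 0 0 0 -0.50 0;-3.12 -0.37 0 0 0 -0.60 0;-3.49 -0.30 0 0 0 -0.70 0
```

Request:
{"op": "move_arm", "data": {
  "increments": "-0.90 0 0 0 0 0 0;-1.25 -0.16 0 0 0 -0.10 0;-1.61 -0.27 0 0 0 -0.20 0;-1.98 -0.36 0 0 0 -0.30 0;-2.36 -0.40 0 0 0 -0.40 0;-2.74 -0.41 0 0 0 -0.50 0;-3.12 -0.37 0 0 0 -0.60 0;-3.49 -0.30 0 0 0 -0.70 0"
}}

```text
t: 6.0
ee_pos: [540.1, 6.4, 38.3]
eef_rot: [-0.003, 0.207, 0.978, 0.001]
contact_force: [-8.5, 3.5, 8.2]
finger_gap: 0.006
grip_force: 4.5
```

```bash
python3 - <<'E'
from h import *
where()
snapshot('side');print([(fx(r['point']),round(r['score'],2)) for r in place_of('cam_post','side')[:2]])
cmd=arc2(4.64);print(cmd)
rows([arc2(t) for t in np.r_[4.74:5.50:.1]],cmd[:2],-.07)
E
```

```text
t 6.0 fix [-21.2 -33.5] z 38.3 yawerr -0.065 F [-8.5  3.5  8.2] gap 0.01
[(array([ -6.9, -34.5]), 0.76)]
[-19.41455441 -32.68141792  -0.07238898]
-0.35 -0.15 0 0 0 -0.10 0;-0.71 -0.27 0 0 0 -0.20 0;-1.08 -0.35 0 0 0 -0.30 0;-1.46 -0.40 0 0 0 -0.40 0;-1.84 -0.40 0 0 0 -0.50 0;-2.22 -0.37 0 0 0 -0.60 0;-2.59 -0.30 0 0 0 -0.70 0;-2.95 -0.20 0 0 0 -0.80 0
```

Now it's tracking cleanly, with about 9 N on the post.

Request:
{"op": "move_arm", "data": {
  "increments": "-0.35 -0.15 0 0 0 -0.10 0;-0.71 -0.27 0 0 0 -0.20 0;-1.08 -0.35 0 0 0 -0.30 0;-1.46 -0.40 0 0 0 -0.40 0;-1.84 -0.40 0 0 0 -0.50 0;-2.22 -0.37 0 0 0 -0.60 0;-2.59 -0.30 0 0 0 -0.70 0;-2.95 -0.20 0 0 0 -0.80 0"
}}

```text
t: 6.9
ee_pos: [566.1, -10.1, 38.3]
eef_rot: [-0.003, -0.19, 0.982, -0.001]
contact_force: [-7.7, -4.9, 6.7]
finger_gap: 0.006
grip_force: 4.8
```

```bash
python3 - <<'E'
from h import *
print(where()[0]['q'][5])
snapshot('side');print([(fx(r['point']),round(r['score'],2)) for r in place_of('cam_post','side')[:2]])
cmd=arc2(5.44)
rows([arc2(t) for t in np.r_[5.54:6.3:.1]],*(cmd[:2],cmd[2]))
E
```

```text
t 6.9 fix [  9. -40.] z 38.3 yawerr 0.735 F [-7.7 -4.9  6.7] gap 0.01
-2.0626308421244235
[(array([ 19.6, -24.6]), 0.7)]
-0.35 -0.15 0 0 0 -0.10 0;-0.71 -0.27 0 0 0 -0.20 0;-1.08 -0.35 0 0 0 -0.30 0;-1.46 -0.39 0 0 0 -0.40 0;-1.84 -0.40 0 0 0 -0.50 0;-2.22 -0.37 0 0 0 -0.60 0;-2.59 -0.30 0 0 0 -0.62 0;-2.95 -0.19 0 0 0 -0.62 0
```

Request:
{"op": "move_arm", "data": {
  "increments": "-0.35 -0.15 0 0 0 -0.10 0;-0.71 -0.27 0 0 0 -0.20 0;-1.08 -0.35 0 0 0 -0.30 0;-1.46 -0.39 0 0 0 -0.40 0;-1.84 -0.40 0 0 0 -0.50 0;-2.22 -0.37 0 0 0 -0.60 0;-2.59 -0.30 0 0 0 -0.62 0;-2.95 -0.19 0 0 0 -0.62 0"
}}

```text
t: 7.8
ee_pos: [595.0, -2.0, 38.3]
eef_rot: [-0.003, -0.479, 0.878, -0.001]
contact_force: [-6.5, -6.9, 4.4]
finger_gap: 0.003
grip_force: 4.6
```

```bash
python3 - <<'E'
from h import *
print(where()[0]['q'][5])
for k in('side','top'):
  snapshot(k)
  for n in('cam_post','cam_pivot','slide_tab'):print(k,n,[(fx(r['point']),round(r['score'],2)) for r in place_of(n,k)[:2]])
cmd=arc2(6.24)
rows([arc2(t) for t in (6.28,6.33,6.36,6.36)],*(cmd[:2],cmd[2]))
E
```

```text
t 7.8 fix [ 33.2 -22.4] z 38.3 yawerr 1.352 F [-6.5 -6.9  4.4] gap 0.0
-2.6584368890337617
side cam_post [(array([36.8, -2. ]), 0.75), (array([ 257.7, -364.6]), 0.73)]
side cam_pivot [(array([-0.5,  0.5]), 0.62), (array([113.1,   1.1]), 0.41)]
side slide_tab []
top cam_post [(array([32.5, -4.3]), 0.42)]
top cam_pivot [(array([ 1.9, -0.8]), 0.47), (array([-1.1,  0.4]), 0.41)]
top slide_tab [(array([-77.4,  -0.1]), 0.59)]
-0.15 -0.04 0 0 0 -0.00 0;-0.33 -0.08 0 0 0 -0.00 0;-0.44 -0.10 0 0 0 -0.00 0;-0.44 -0.10 0 0 0 -0.00 0
```

Request:
{"op": "move_arm", "data": {
  "increments": "-0.15 -0.04 0 0 0 0 0;-0.33 -0.08 0 0 0 0 0;-0.33 -0.08 0 0 0 0 0;0.3 0 0 0 0 0 0;1.0 0 0 0 0 0 0;1.0 0 -5 0 0 0 0;1.0 0 -8 0 0 0 0;1.0 0 -8 0 0 0 0"
}}

```text
t: 9.0
ee_pos: [594.7, -8.4, 124.7]
eef_rot: [0.005, -0.478, 0.878, -0.003]
contact_force: [0.6, -0.1, -0.0]
finger_gap: 0.006
grip_force: 0.0
```

```bash
python3 - <<'E'
from h import *
import cv2
s,X=where()
for k in('side','top'):
  p,d=snapshot(k)
  for n in('cam_post','cam_pivot','slide_tab','panel','roller'):print(k,n,[(fx(r['point']),round(r['score'],2)) for r in place_of(n,k)[:2]])
  if k=='side':cv2.imwrite('pics/s2.png',cv2.resize(p[170:270,190:360,::-1],(800,470),interpolation=cv2.INTER_CUBIC))
# next: above behind tab, at (-115,0), z stays
w=P-120*ex;print('tool cm',np.round(X.T@(np.r_[w,120]-s['ee_pos'])/10,2))
E
```

```text
t 9.0 fix [ 35.2 -28.5] z 124.7 yawerr 1.35 F [ 0.6 -0.1 -0. ] gap 0.01
side cam_post [(array([32.6,  1.1]), 0.54), (array([  73.5, -448.2]), 0.44)]
side cam_pivot [(array([ 0.4, -2.3]), 0.86), (array([  77.1, -449.4]), 0.75)]
side slide_tab [(array([-79.7,  -0.6]), 0.66)]
side panel [(array([ 106.5, -240.8]), 0.93), (array([ -18.9, -265.9]), 0.85)]
side roller [(array([-63.1,   0.4]), 0.95), (array([-282.3,  276.1]), 0.45)]
top cam_post [(array([34. , -1.7]), 0.44)]
top cam_pivot [(array([ 1.1, -3. ]), 0.61), (array([ 54.3, -92. ]), 0.41)]
top slide_tab [(array([-76.2,  -1.2]), 0.61)]
top panel [(array([ 259. , -166.2]), 0.63), (array([ -21.9, -263. ]), 0.6)]
top roller [(array([-59.7,  -3.6]), 0.72)]
tool cm [ 0.62 15.77  0.31]
```

View pics/s2.png

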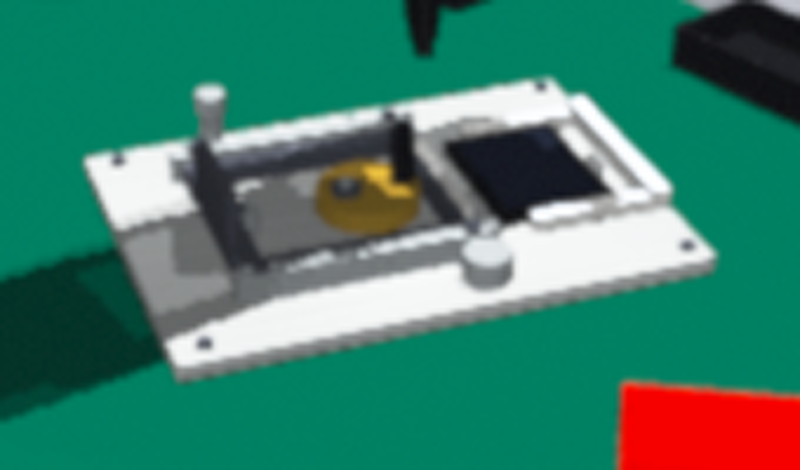

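The cam is at about 0 (post at (402, 150) on the panel side of the pivot at (347, 185)). The slide is still back and the bystanders haven't moved. Next I go behind the tab.

Request:
{"op": "move_arm", "data": {
  "increments": "0.5 5 0 0 0 0.15 0;0.5 9 0 0 0 0.3 0;0.5 12 0 0 0 0.45 0;0.5 15 0 0 0 0.6 0;0.5 15 0 0 0 0.75 0;0.5 15 0 0 0 0.9 0;0.5 15 0 0 0 1.05 0;0.5 15 0 0 0 1.2 0"
}}

```text
t: 10.4
ee_pos: [462.1, 69.8, 118.6]
eef_rot: [0.0, 0.104, 0.995, 0.0]
contact_force: [0.4, 0.5, 0.0]
finger_gap: 0.006
grip_force: 0.0
```

Request:
{"op": "move_arm", "data": {
  "increments": "0 0 0 0 0 0.15 0;0 0 0 0 0 0.15 0;0 0 0 0 0 0.15 0"
}}

```text
t: 10.7
ee_pos: [462.1, 69.7, 118.5]
eef_rot: [0.0, 0.174, 0.985, -0.0]
contact_force: [-0.5, 0.4, 0.2]
finger_gap: 0.004
grip_force: 0.0
```

```bash
python3 -c "from h import *;to(-115,-1,40)"
```

```text
t 10.7 fix [-116.2   -1. ] z 118.5 yawerr 0.003 F [-0.5  0.4  0.2] gap 0.0
tool cm [-0.12 -0.    7.85]
```

Request:
{"op": "move_arm", "data": {
  "increments": "0 0 4.5 0 0 0 0;0 0 7.8 0 0 0 0;0 0 7.8 0 0 0 0;-1 0 7.8 0 0 0 0;-2 0 7.8 0 0 0 0;-2.5 0 7.8 0 0 0 0;-2.8 0 7.8 0 0 0 0;-3.1 0 7.8 0 0 0 0"
}}

```text
t: 11.5
ee_pos: [491.8, 59.1, 41.4]
eef_rot: [0.0, 0.176, 0.984, 0.0]
contact_force: [-2.7, 2.2, 3.0]
finger_gap: 0.005
grip_force: 1.6
```

Request:
{"op": "move_arm", "data": {
  "increments": "-0.3 0 0 0 0 0 0;-0.6 0 0 0 0 0 0;-0.9 0 0 0 0 0 0;-1.1 0 0 0 0 0 0;-1.3 0 0 0 0 0 0;-1.5 0 0 0 0 0 0;-1.7 0 0 0 0 0 0;-1.7 0 0 0 0 0 0"
}}

```text
t: 12.3
ee_pos: [507.5, 53.0, 40.4]
eef_rot: [0.0, 0.176, 0.984, -0.0]
contact_force: [-1.5, 0.8, 2.1]
finger_gap: 0.002
grip_force: 1.1
```

```bash
python3 - <<'E'
from h import *
where()
snapshot('side')
for n in('cam_post','slide_tab','panel'):print(n,[(fx(r['point']),round(r['score'],2)) for r in place_of(n,'side')[:4]])
E
```

```text
t 12.3 fix [-67.9  -1. ] z 40.4 yawerr -0.0 F [-1.5  0.8  2.1] gap 0.0
cam_post [(array([33. ,  3.2]), 0.67)]
slide_tab [(array([-56.2,  -1.7]), 0.79)]
panel [(array([ 102.9, -242.2]), 0.93), (array([ 267.6, -167.7]), 0.85), (array([120.9,   3.4]), 0.78), (array([ -23., -265.]), 0.62)]
```

Request:
{"op": "move_arm", "data": {
  "increments": "-0.2 0 0 0 0 0 0;-0.4 0 0 0 0 0 0;-0.5 0 0 0 0 0 0;-0.6 0 0 0 0 0 0;-0.7 0 0 0 0 0 0;-0.8 0 0 0 0 0 0;-0.8 0 0 0 0 0 0"
}}

```text
t: 13.2
ee_pos: [514.7, 50.3, 40.4]
eef_rot: [0.0, 0.175, 0.984, -0.0]
contact_force: [-3.1, 1.8, 0.9]
finger_gap: 0.008
grip_force: 1.7
```

Request:
{"op": "move_arm", "data": {
  "increments": "-0.1 0 0 0 0 0 0;-0.1 0 0 0 0 0 0"
}}

```text
t: 13.4
ee_pos: [515.6, 50.0, 40.4]
eef_rot: [-0.0, 0.175, 0.984, -0.0]
contact_force: [-3.4, 1.5, 1.6]
finger_gap: 0.003
grip_force: 1.7
```

Request:
{"op": "move_arm", "data": {
  "increments": "-0.1 0 0 0 0 0 0;-0.1 0 0 0 0 0 0"
}}

```text
t: 13.6
ee_pos: [516.5, 49.6, 40.4]
eef_rot: [-0.0, 0.175, 0.984, -0.0]
contact_force: [-2.1, 1.3, 0.4]
finger_gap: 0.007
grip_force: 1.8
```

```bash
python3 - <<'E'
from h import *
where()
snapshot('side')
for n in('cam_post','slide_tab','panel'):print(n,[(fx(r['point']),round(r['score'],2)) for r in place_of(n,'side')[:4]])
E
```

```text
t 13.6 fix [-58.2  -1.1] z 40.4 yawerr -0.0 F [-2.1  1.3  0.4] gap 0.01
cam_post [(array([35.5,  4.2]), 0.93)]
slide_tab [(array([-47.8,  -1.1]), 0.87)]
panel [(array([ 267.4, -168.6]), 0.84), (array([129.3,  -0.2]), 0.68), (array([ -23.3, -262.6]), 0.67)]
```

Nearly home. I'll continue in 1 mm steps until the force rises.

Request:
{"op": "move_arm", "data": {
  "increments": "-0.1 0 0 0 0 0 0;-0.1 0 0 0 0 0 0"
}}

```text
t: 14.0
ee_pos: [516.8, 49.5, 40.4]
eef_rot: [-0.001, 0.176, 0.984, 0.0]
contact_force: [-5.6, 2.0, 2.0]
finger_gap: 0.007
grip_force: 3.0
```

Request:
{"op": "move_arm", "data": {
  "increments": "-0.1 0 0 0 0 0 0;-0.1 0 0 0 0 0 0"
}}

```text
t: 14.2
ee_pos: [516.8, 49.5, 40.4]
eef_rot: [-0.002, 0.176, 0.984, 0.0]
contact_force: [-8.5, 3.6, 5.4]
finger_gap: 0.003
grip_force: 4.8
```

Request:
{"op": "move_arm", "data": {
  "increments": "-0.1 0 0 0 0 0 0;-0.1 0 0 0 0 0 0"
}}

```text
t: 14.4
ee_pos: [516.8, 49.5, 40.4]
eef_rot: [-0.004, 0.176, 0.984, 0.0]
contact_force: [-12.4, 4.5, 8.5]
finger_gap: 0.005
grip_force: 6.6
```

It has stopped hard at slide ≈ 33 mm. Retreat and verify.

Request:
{"op": "move_arm", "data": {
  "increments": "0.3 0 0 0 0 0 0;1 0 0 0 0 0 0;3 0 0 0 0 0 0;4.5 0 0 0 0 0 0;4.5 0 -4 0 0 0 0;4.5 0 -8 0 0 0 0;4.5 0 -10 0 0 0 0;4.5 0 -10 0 0 0 0"
}}

```text
t: 15.2
ee_pos: [480.4, 64.1, 145.1]
eef_rot: [0.005, 0.175, 0.984, 0.001]
contact_force: [0.8, -0.8, 0.1]
finger_gap: 0.003
grip_force: 0.0
```

```bash
python3 - <<'E'
from h import *
import cv2
where()
for k in('side','top'):
  p,d=snapshot(k)
  for n in('cam_post','cam_pivot','slide_tab','panel','dowel','gauge'):print(k,n,[(fx(r['point']),round(r['score'],2)) for r in place_of(n,k)[:4]])
  if k=='side':cv2.imwrite('pics/s3.png',cv2.resize(p[170:270,190:360,::-1],(800,470),interpolation=cv2.INTER_CUBIC))
  else:cv2.imwrite('pics/t3.png',cv2.resize(p[110:260,180:320,::-1],(560,600),interpolation=cv2.INTER_CUBIC))
E
```

```text
t 15.2 fix [-97.1   0.1] z 145.1 yawerr -0.0 F [ 0.8 -0.8  0.1] gap 0.0
side cam_post [(array([34.9, -0.2]), 0.7)]
side cam_pivot [(array([-1. ,  0.4]), 0.81)]
side slide_tab [(array([-46.5,  -1. ]), 0.78)]
side panel [(array([ 268.5, -165.7]), 0.89), (array([129.6,   0.6]), 0.78), (array([ 106.4, -240.1]), 0.77), (array([ -20.2, -264. ]), 0.59)]
side dowel [(array([-51.3,  96.5]), 0.51)]
side gauge [(array([ 51.3, -89.2]), 0.69)]
top cam_post [(array([34.2, -1.3]), 0.58), (array([-284.8,  270.5]), 0.52), (array([-45.9,  -0.5]), 0.18)]
top cam_pivot [(array([ 0.5, -0.8]), 0.54)]
top slide_tab [(array([-44.2,  -1.8]), 0.72)]
top panel [(array([131.4,   3.7]), 0.89), (array([ 260.2, -167.6]), 0.79), (array([-286.2,  271.1]), 0.68), (array([ 106.3, -246. ]), 0.57)]
top dowel [(array([-54.6,  89.8]), 0.55)]
top gauge [(array([ -53.3, -441.7]), 0.75), (array([ 54.7, -92.8]), 0.58)]
```

View pics/s3.png

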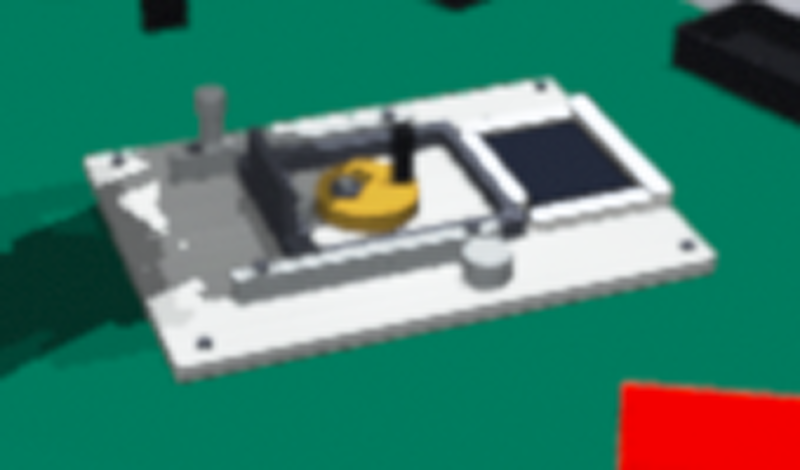

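View pics/t3.png

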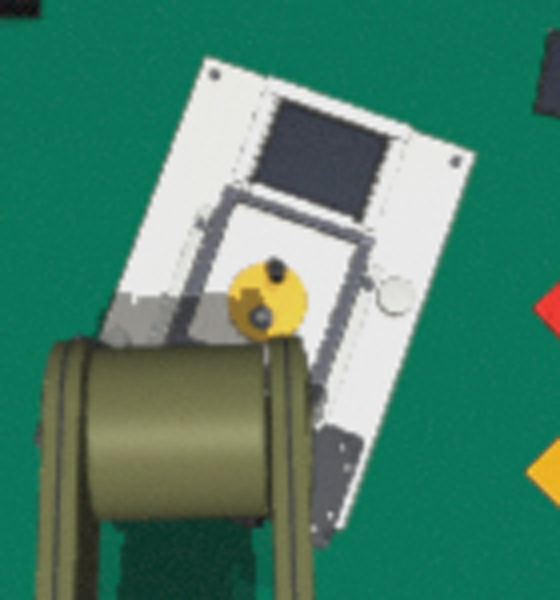

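The panel is flush against the stop rail (side crop edge at about (640, 185)). The post points forward at (402, 150), and the dowel and gauge are in place. Handing in.

```bash
python3 -c "from workcell import *;print(finish_job())"
```

```text
the job is handed in; nothing more can be done
None
```

The job is handed in: the cam is at its low point, the slide is about 33 mm forward, and the panel is home against the stop rail; the dowel and gauge measured unmoved, and nothing touched the panel but the slide.

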